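# Open the double-latched lid of the coupling test box

### The job

Open the test box for unloading: draw its slide bolt fully back, raise the lid a little by its bow handle until you feel the hidden safety catch hold it, and push the catch's lug aside so that the lid is freed. Then swing the lid wide open, well past halfway to upright, and leave it standing open. Go gently, because the catch bends if it is pulled or pushed hard (keep it well under 20 N), and do not disturb the couplings or the pan beside the box.

Things in the scene. Friction and masses are not known exactly. Their poses are not given: they have to be found in the camera images.
- case: the fixed grey sheet-steel test box, 220 deep (x) x 300 wide (y) x 110 mm high; origin at the centre of its underside on the bench; its x axis runs from the front edge (nearest the robot, free edge of the lid) to the hinged back edge, y to its left as seen from the robot. Three couplings sit in it under the lid and are left alone
- lid (a joint): hinge of the grey lid (220 x 300 x 6 mm plate, about 0.4 kg, covering the box) in rad: 0 shut, grows as the front edge swings up and back, stop at 1.5. The hinge is stiff: the lid stays wherever it is left, and lifting it by the handle takes about 9 to 12 N
- lid_hinge (a point): middle of the hinge line, on the box's back top edge at the underside of the lid; the hinge line runs along the box's y
- lid_handle (a point): middle of the grip bar of the steel bow handle on the lid near its front edge: round bar 12 mm thick along the box's y, 90 mm between its two 12 mm legs; with the lid shut it lies 175 mm in front of the hinge line and 48 mm above it, its centre 42 mm above the lid's top face. The point's axes turn with the lid
- bolt (a joint): slide bolt on the lid's right front (-y side) in m: about 0 shot (rod end under the steel staple on the box's right side), clear of the staple from 0.015, fully drawn at its stop 0.030. It moves along the box's +y (towards the handle), stays where left, sliding friction about 2.5 N
- bolt_knob (a point): top centre of the bolt's upright round knob, 14 mm in diameter, top 49 mm above the lid's top face, lower end at the 10 mm rod; two saddles 16 mm high (above the lid) stand beside it on its -y side, the nearer face 12 mm from the knob's side when the bolt is shot
- catch (a joint): sideways travel of the hidden safety catch in m: about 0 hooked, free of its keeper from 0.013, stop at 0.022. It moves along the box's -y (towards the handle), stays where pushed, friction about 2.5 N
- lug_top (a point): top centre of the catch's lug on the lid's left front (+y side): an upright steel plate 24 (x) x 8 (y) mm, 30 mm high above the lid's top face, 105 mm to the left of the handle's middle when hooked, 41 mm in from the lid's left edge
- coupling_a: loose brass-coloured coupling, 60 mm diameter, 60 mm high, left of the box; origin at the centre of its underside; leave alone
- coupling_b: the same, right of the box; leave alone
- pan: loose steel bowl, 150 mm across, 50 mm high, left of the box; leave alone
- catch_hook (a point): tip of the catch's unseen hook, 51 mm below the lid's top face, 195 mm in front of the hinge line. It catches under a keeper bar in the box, set at a different height on every box: the lid's front rises 8 to 32 mm before the hook meets the bar, which gives about 8 N per mm. The hook slides aside only within about 3 mm of that felt stop; lower, a post blocks it and must not be forced

How it is judged (in metres and radians):
On the way, in this order (a step that is already met when the one before it is completed fails the run):
1. the bolt is drawn back at least 20 mm with the lid still down (value of joint bolt above 0.02 m and value of joint lid below 0.025 rad), for 0.1 s.
2. the lid is raised a little while the catch still hooks it (value of joint lid between 0.03 and 0.25 rad and value of joint catch below 0.006 m), for 0.2 s.
3. the catch is pushed aside at least 12 mm with the lid still nearly down (value of joint catch above 0.012 m and value of joint lid below 0.25 rad), for 0.1 s.
At the end, for the whole second after the job is handed in: the lid stands open at more than 0.95 rad (54 degrees) from shut, at rest, with the bolt still drawn more than 15 mm; the catch may be anywhere (value of joint lid above 0.95 rad and velocity of joint lid between -0.05 and 0.05 rad/s and value of joint bolt above 0.015 m); the robot touches nothing.
It fails at once if the catch is pulled or pushed with more than 20 N (contact force between catch and anything else above 20 N).
It fails at once if a coupling or the pan is moved more than 20 mm or tipped (distance of any of coupling_a, coupling_b, pan from where it was at the start of the episode above 0.02 m or angle between any of coupling_a, coupling_b, pan's own z axis and vertical above 0.3 rad).
It also fails if it takes over 72 s, if anything falls off the work surface, if the arm or the gripper's body presses on something with over 40 N, if the wrist force passes 120 N, or if a joint passes its speed limit or range.

### The arm

A 6-joint arm with a two-finger parallel gripper is mounted at the origin on the work surface. World frame = base frame: x ahead of the robot, y to its left, z up, the work surface at z = 0. Lengths are in mm, angles in rad, forces in N, time in s.
With the tool pointing down it reaches from about 350 to 775 mm from the base axis. Payload 7.3 kg.
Tool frame: the origin (TCP) lies at the very end of the fingers, on their centre line; the grasp point (between the pads) lies 19 mm behind it; z points along the fingers, y is the line along which they close (so a half turn about z gives the same grasp; the last joint's range is limited). The gripper opens to 92 mm and grips with 3 to 60 N. Pads are 19 mm wide; open, the fingers measure 130 mm over their backs; the gripper's body (75 mm by 190 mm) begins 47 mm behind the grasp point.
Start: joints at [-1.446, 0.342, 1.524, -0, 1.275, -0.146], TCP at [140.461, -505.881, 226.741] pointing down, gripper open.
Joint ranges: [-2.53, 2.53], [-0.77, 2.02], [0.04, 2.7], [-1, 4.14], [0.28, 2.66], [-3.11, 3.11]. Speed limits (rad/s): [2.57, 2.57, 3.14, 3.14, 3.14, 3.14].

### API

Orientations are given as a 3x3 rotation matrix whose columns are the frame's x, y, z axes.
In Python, from bench import env, imaging, order gives the robot as it stands.
- The arm moves only by the tool servo_tool, never from a script. Its argument "plan" is a list of rows, each an object with "delta_pos": the shift along the tool's x, y, z in m, a list of three; "turn": the turn about the tool's z in degrees; "jaw": the gripper's target within -1 to 1 (shut at 1, half-way at 0, fully open at -1). A call has 1 to 5 rows; each row is the pose to reach, as a shift and turn from the pose commanded when the call began, along the tool's axes at that moment; what a row does not reach only later rows make up. A row lasts 1/12 s, in which the tool goes at most 41.7 mm and 7.16 degrees, less where a joint would pass 70% of its speed; a pose out of reach is approached as far as the arm can. A call with a gripper value outside its range is refused whole. The fingers move at their own pace and stop on an object; "grip_force" is the grip in N (left out, the last holds). Time passes only in rows, so rows that repeat a pose let the fingers close. It gives the time, the measured TCP pose, the force, the opening and the grip force at its end, in the units of the state.
- env.get_obs(): the state, without advancing time (a new reading comes with each control period).
- imaging.capture(name): name is "scene" or "top"; returns a dict with "frame" (400x640x3 uint8, red, green, blue), "fx", "fy", "cx", "cy" (pixels), "R" (3x3) and "t" (3): a world point X has camera coordinates R X + t. Camera axes: x right, y down, z forward; pixel columns grow to the right and rows downward; lengths in mm; the calibration is good to about 2 mm. A picture is of the moment at which its call begins. There is no depth.
- order.close_job(): hands the job in; it is judged then, once.
The state is a dict: "clock": time; "joint_positions": joint angles; "qd": joint speeds; "tau": joint torques, N m; "ee_pos": TCP position; "ee_rot": TCP orientation; "wrist_force": force on the tool from outside, world axes, zero at the start; "wrist_torque": the same for the moment, N m; "opening": finger opening in mm; "grip_force": force on a finger pad.
Only numpy, scipy, OpenCV 4.12 (cv2) and the standard library are available. Lean on these libraries where they do the work, as an engineer would, in place of code of your own. Each camera call takes 0.05 s, during which the arm holds its last target. There are 200 camera calls.

## Working session

There is one attempt and no reset: what is moved stays moved. The work goes in short steps, Python scripts to look and compute and a tool call to move; the robot and the scene stay as the last step left them, time stands still between calls to the robot, and variables do not carry over. Pictures are saved under pics/ and viewed, at most 10 in all, crops included, and the job is handed in when it is done.

Besides the shell and the picture viewer there is one more tool, called after ">>>" by a JSON object that holds its "name" and its "arguments", one argument or row to a line. servo_tool: Moves the arm, as the interface text tells. Its arguments: {"type":"object","properties":{"plan":{"type":"array","items":{"type":"object","properties":{"delta_pos":{"type":"array","items":{"type":"number"}},"turn":{"type":"number"},"jaw":{"type":"number"}}}},"grip_force":{"type":"number"}},"required":["plan"]}

```bash
ls; mkdir -p pics; python3 - <<'E'
from bench import env, imaging, order
import cv2,numpy as np
o=env.get_obs(); print(o['clock'],o['ee_pos'],np.round(o['ee_rot'],3),o['opening'],o['wrist_force'])
for n in('scene','top'):
    c=imaging.capture(n); cv2.imwrite(f'pics/{n}0.png',c['frame'][:,:,::-1]); print(n,c['fx'],c['fy'],c['cx'],c['cy'],np.round(c['R'],4).tolist(),np.round(c['t'],1))
    np.savez(f'{n}0.npz',**c)
E
```

```text
pics
0.0 [ 140.39616675 -505.45306533  226.05205089] [[ 0.964  0.267 -0.   ]
 [ 0.267 -0.964  0.002]
 [ 0.    -0.002 -1.   ]] 92.07085521665626 [-0.070861    0.35753524  1.02387698]
scene 408.0456316554598 408.0456316554598 317.5746454540086 193.6005857844847 [[-0.6522, 0.7581, -0.0045], [0.3978, 0.3372, -0.8533], [-0.6453, -0.5583, -0.5215]] [ 356.6 -143.6 1452.1]
top 431.66855497400246 431.66855497400246 316.44180260193036 199.22767995273776 [[-0.0144, -0.9999, -0.007], [-0.9877, 0.0153, -0.1555], [0.1556, 0.0047, -0.9878]] [  82.1  628.5 1212.6]
```

View pics/scene0.png

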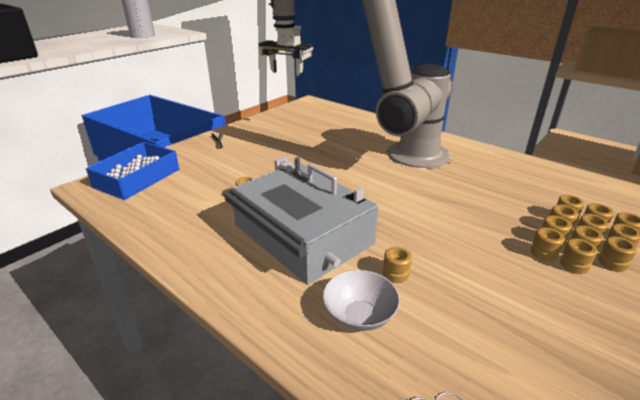

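View pics/top0.png

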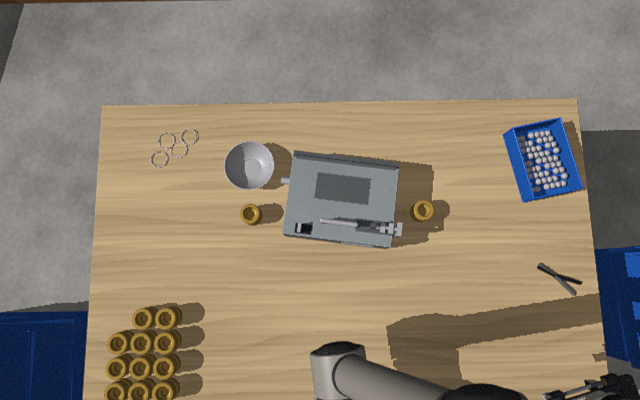

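The scene view shows the box at about (305,215) with handle near (320,178). The top view shows the lid corners near (296,152), (398,163), (390,247) and (284,236), with the lug at (303,228), the handle running (320,220)-(370,226) and the bolt near (385,228). The pan and couplings flank the box. Next I'll enlarge both.

```bash
python3 - <<'E'
import cv2,numpy as np
a=cv2.imread('pics/scene0.png')[145:285,220:390]; b=cv2.imread('pics/top0.png')[140:260,270:420]
a=cv2.resize(a,None,fx=4.7,fy=4.7,interpolation=cv2.INTER_CUBIC)[:600]; b=cv2.resize(b,None,fx=5,fy=5,interpolation=cv2.INTER_CUBIC)
a=a[:600,:800]
for im,(x0,y0,s) in((a,(220,145,4.7)),(b,(270,140,5))):
    for u in range(x0,x0+170,10): cv2.putText(im,str(u),(int((u-x0+.5)*s),10),0,.35,(0,0,255),1); cv2.line(im,(int((u-x0+.5)*s),12),(int((u-x0+.5)*s),20),(0,0,255),1)
    for v in range(y0,y0+140,10): cv2.putText(im,str(v),(0,int((v-y0+.5)*s)),0,.35,(0,0,255),1); cv2.line(im,(25,int((v-y0+.5)*s)),(35,int((v-y0+.5)*s)),(0,0,255),1)
cv2.imwrite('pics/sc.png',a);cv2.imwrite('pics/tc.png',b)
E
```

```text
(no output)
```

View pics/sc.png

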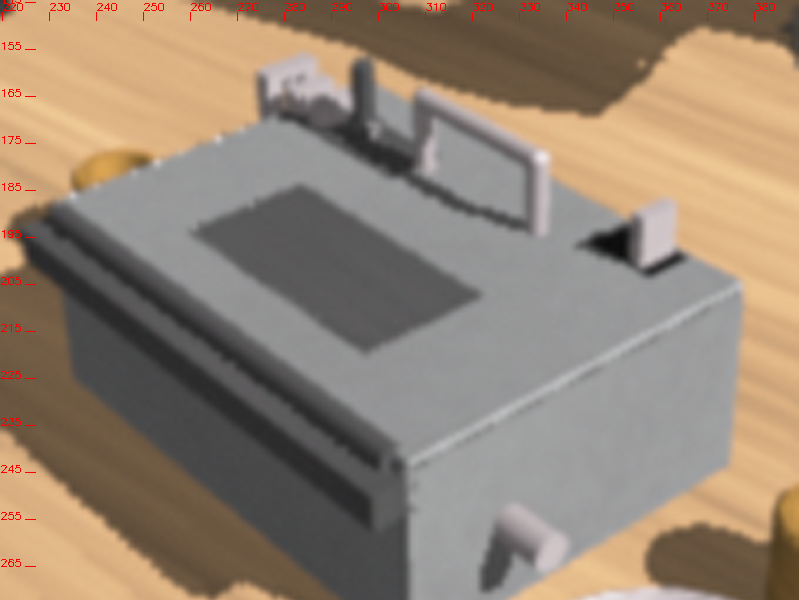

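View pics/tc.png

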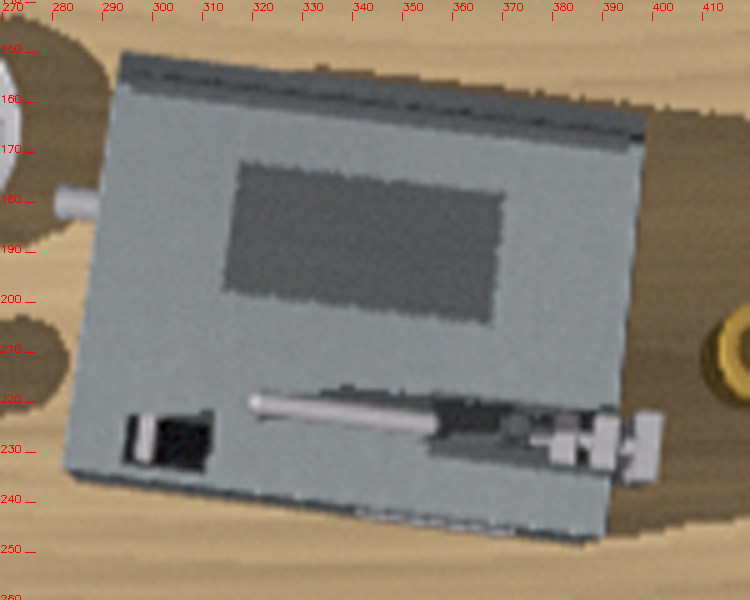

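Scene crop: handle bar runs (309.5,166)-(333.5,179.5), knob top about (296.5,158.5), lug top about (359,189), lid corner back-left (305,243), front-left (377,206). Top crop: handle bar (319.5,220.5)-(355.5,225), lug top about (297,228), dark knob about (371,225), lid corners (282.5,233.5) and (390,246.5).

```bash
cat > h.py <<'E'
import numpy as np
C={n:dict(np.load(f'{n}0.npz')) for n in('scene','top')}
def ray(n,p):
    c=C[n]; d=c['R'].T@np.array([(p[0]-c['cx'])/c['fx'],(p[1]-c['cy'])/c['fy'],1.]); return -c['R'].T@c['t'],d/np.linalg.norm(d)
def plane(n,p,z): o,d=ray(n,p); return o+d*(z-o[2])/d[2]
def tri(ps,pt):
    (o1,d1),(o2,d2)=ray('scene',ps),ray('top',pt)
    s=np.linalg.lstsq(np.c_[d1,-d2],o2-o1,rcond=None)[0]; a=o1+s[0]*d1;b=o2+s[1]*d2
    return (a+b)/2,np.linalg.norm(a-b)
E
python3 - <<'E'
from h import *
np.set_printoptions(precision=1,suppress=True)
for k,ps,pt in(('handleR',(309.5,166),(355.5,225)),('handleL',(333.5,179.5),(319.5,220.5)),('lug',(359,189),(297,228)),('knob',(296.5,158.5),(371,225)),('FL',(377,206),(282.5,233.5))): print(k,*tri(ps,pt))
for k,p in dict(FL=(282.5,233.5),FR=(390,246.5)).items(): print(k,plane('top',p,116))
for k,p in dict(FL=(377,206),BL=(305,243),BR=(233,188)).items(): print('scene',k,plane('scene',p,116))
for k,p in dict(hR=(355.5,225),hL=(319.5,220.5)).items(): print(k,plane('top',p,158))
print('knob',plane('top',(371,225),165),'lug',plane('top',(297,228),146))
print('knob s',plane('scene',(296.5,158.5),165),'lug',plane('scene',(359,189),146))
E
```

```text
handleR [542.2 -30.2 154.9] 0.1976812071243732
handleL [557.   63.1 155.6] 4.618584116778544
lug [538.4 124.2 144.3] 2.879140288990842
knob [542.4 -72.1 162.3] 4.288822816322177
FL [526.1 167.4 108.9] 0.5512426075617979
FL [525.7 166.6 116. ]
FR [ 486.  -125.6  116. ]
scene FL [535.4 173.3 116. ]
scene BL [746.1 138.3 116. ]
scene BR [ 699.5 -147.4  116. ]
hR [542. -30. 158.]
hL [555.4  64.9 158. ]
knob [540.7 -70.1 165. ] lug [537.5 125.3 146. ]
knob s [547.1 -70.4 165. ] lug [541.5 124.5 146. ]
```

>>> {"name": "servo_tool", "arguments": {
  "plan": [
    {"turn": -7,"jaw": 1},
    {"turn": -14,"jaw": 1},
    {"turn": -21,"jaw": 1},
    {"turn": -28,"jaw": 1},
    {"turn": -33,"jaw": 1}
  ],
  "grip_force": 10
}}

```text
invalid input
```

>>> {"name": "servo_tool", "arguments": {
  "plan": [
    {"turn": -7,"jaw": 1},
    {"turn": -14,"jaw": 1},
    {"turn": -21,"jaw": 1},
    {"turn": -28,"jaw": 1},
    {"turn": -33,"jaw": 1}
  ]
}}

```text
invalid input
```

```bash
cat >> h.py <<'E'
PSI=-0.150
BX=np.array([np.cos(PSI),np.sin(PSI),0]);BY=np.array([-np.sin(PSI),np.cos(PSI),0])
E
python3 - <<'E'
from h import *
from bench import env
o=env.get_obs();R=o['ee_rot'];p=np.array(o['ee_pos']);print(p,np.round(R,4),o['opening'],o['wrist_force'])
for k,ps,pt in(('stapleOut',(275,160.5),(398,223)),('knobtop?',(296.5,158.5),(372,225))): print(k,tri(ps,pt))
t=np.array([543,-71,230])-40*BY
print(t,R.T@(t-p))
E
```

```text
[ 140.40809522 -505.51426884  226.11182708] [[ 9.636e-01  2.675e-01 -2.000e-04]
 [ 2.675e-01 -9.636e-01  1.400e-03]
 [ 2.000e-04 -1.400e-03 -1.000e+00]] 91.78024996563877 [ 0.63021148  0.42934505 -0.2759823 ]
stapleOut (array([ 549.01619719, -147.97044846,  134.4126052 ]), np.float64(3.2254259675052293))
knobtop? (array([541.74200573, -74.02781155, 161.62498582]), np.float64(2.313875022740172))
[ 537.0224747  -110.55084312  230.        ] [ 487.80997293 -274.4884397    -3.42320589]
```

>>> {"name": "servo_tool", "arguments": {
  "plan": [
    {"delta_pos": [0,0,0],"turn": -7,"jaw": 1},
    {"delta_pos": [0,0,0],"turn": -14,"jaw": 1},
    {"delta_pos": [0,0,0],"turn": -21,"jaw": 1},
    {"delta_pos": [0,0,0],"turn": -28,"jaw": 1},
    {"delta_pos": [0,0,0],"turn": -33,"jaw": 1}
  ],
  "grip_force": 10
}}

```text
clock: 0.52
ee_pos: [140.4, -505.6, 226.3]
ee_rot: [[0.658, 0.753, -0.0], [0.753, -0.658, 0.001], [0.001, -0.001, -1.0]]
wrist_force: [-0.0, 0.1, -0.1]
opening: 63.2
grip_force: 0.0
```

>>> {"name": "servo_tool", "arguments": {
  "plan": [
    {"delta_pos": [0,0,0],"turn": -7,"jaw": 1},
    {"delta_pos": [0,0,0],"turn": -14,"jaw": 1},
    {"delta_pos": [0,0,0],"turn": -21,"jaw": 1},
    {"delta_pos": [0,0,0],"turn": -28,"jaw": 1},
    {"delta_pos": [0,0,0],"turn": -33,"jaw": 1}
  ]
}}

```text
clock: 0.93
ee_pos: [140.4, -505.6, 226.3]
ee_rot: [[0.141, 0.99, -0.0], [0.99, -0.141, 0.001], [0.001, -0.0, -1.0]]
wrist_force: [0.0, 0.4, -0.3]
opening: 30.0
grip_force: 0.0
```

```bash
python3 - <<'E'
from h import *
from bench import env
o=env.get_obs();R=o['ee_rot'];p=np.array(o['ee_pos']);print(p,np.round(R,4),o['opening'],o['wrist_force'])
t=np.array([543,-71,230])-35*BY
print(t,R.T@(t-p))
E
```

```text
[ 140.44854142 -505.62819659  226.3079519 ] [[ 1.414e-01  9.900e-01 -1.000e-04]
 [ 9.900e-01 -1.414e-01  9.000e-04]
 [ 9.000e-04 -2.000e-04 -1.000e+00]] 29.9912687205476 [ 0.02606553  0.35036172 -0.3056171 ]
[ 537.76966536 -105.60698773  230.        ] [452.18558449 336.76616932  -3.3791536 ]
```

>>> {"name": "servo_tool", "arguments": {
  "plan": [
    {"delta_pos": [0.03,0.0225,0],"jaw": 1},
    {"delta_pos": [0.06,0.045,0],"jaw": 1},
    {"delta_pos": [0.09,0.0675,0],"jaw": 1},
    {"delta_pos": [0.12,0.09,0],"jaw": 1},
    {"delta_pos": [0.15,0.1125,0],"jaw": 1}
  ]
}}

```text
invalid input
```

>>> {"name": "servo_tool", "arguments": {
  "plan": [
    {"delta_pos": [0.03,0.0225,0],"jaw": 1},
    {"delta_pos": [0.06,0.045,0],"jaw": 1},
    {"delta_pos": [0.09,0.0675,0],"jaw": 1},
    {"delta_pos": [0.12,0.09,0],"jaw": 1},
    {"delta_pos": [0.15,0.1125,0],"jaw": 1}
  ]
}}

```text
invalid input
```

>>> {"name": "servo_tool", "arguments": {
  "plan": [
    {"delta_pos": [0.03,0.0225,0],"jaw": 1},
    {"delta_pos": [0.06,0.045,0],"jaw": 1},
    {"delta_pos": [0.09,0.0675,0],"jaw": 1},
    {"delta_pos": [0.12,0.09,0],"jaw": 1},
    {"delta_pos": [0.15,0.112,0],"jaw": 1}
  ]
}}

```text
invalid input
```

>>> {"name": "servo_tool", "arguments": {
  "plan": [
    {"delta_pos": [0,0,0.02],"jaw": 1},
    {"delta_pos": [0,0,0.04],"jaw": 1},
    {"delta_pos": [0,0,0.05],"jaw": 1},
    {"delta_pos": [0,0,0.05],"jaw": 1}
  ]
}}

```text
invalid input
```

```bash
python3 - <<'E'
from bench import env,imaging
import cv2,numpy as np
o=env.get_obs();print(o['ee_pos'],o['wrist_force'],o['opening'])
for n,(x0,y0) in(('scene',(220,105)),('top',(290,130))):
    c=imaging.capture(n); np.savez(f'{n}0.npz',**c)
    im=c['frame'][y0:y0+120,x0:x0+160,::-1]
    im=cv2.resize(im,None,fx=5,fy=5,interpolation=cv2.INTER_CUBIC)
    for u in range(x0,x0+160,10): cv2.putText(im,str(u),(int((u-x0+.5)*5),10),0,.35,(0,0,255),1)
    for v in range(y0,y0+120,10): cv2.putText(im,str(v),(0,int((v-y0+.5)*5)),0,.35,(0,0,255),1)
    cv2.imwrite(f'pics/{n}1.png',im)
E
```

```text
[ 140.44854142 -505.62819659  226.3079519 ] [ 0.02606553  0.35036172 -0.3056171 ] 29.9912687205476
```

View pics/scene1.png

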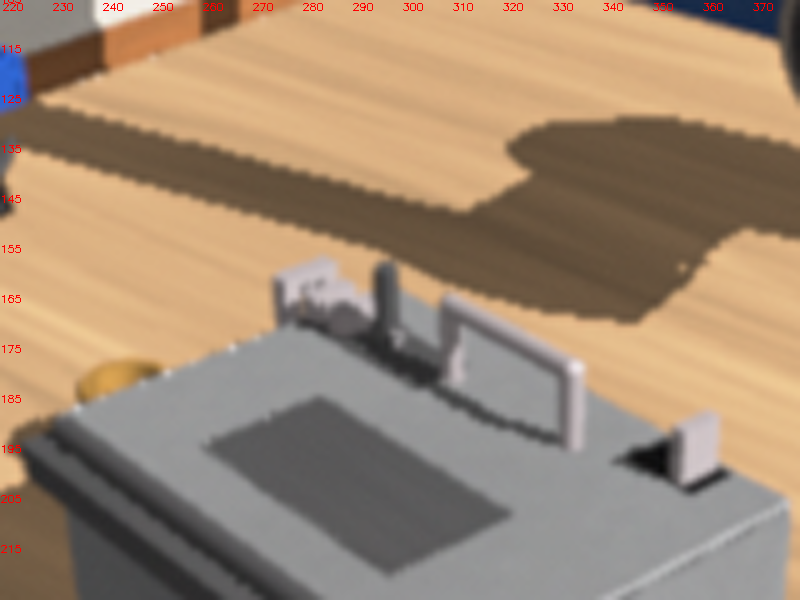

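The moves were refused because every row needs a turn, so the scene is unchanged; the knob's top is at about (294.5,158.5) here.

>>> {"name": "servo_tool", "arguments": {
  "plan": [
    {"delta_pos": [0.03,0.0225,0],"turn": 0,"jaw": 1},
    {"delta_pos": [0.06,0.045,0],"turn": 0,"jaw": 1},
    {"delta_pos": [0.09,0.0675,0],"turn": 0,"jaw": 1},
    {"delta_pos": [0.12,0.09,0],"turn": 0,"jaw": 1},
    {"delta_pos": [0.15,0.1125,0],"turn": 0,"jaw": 1}
  ]
}}

```text
clock: 1.45
ee_pos: [274.7, -372.7, 226.6]
ee_rot: [[0.152, 0.988, -0.0], [0.988, -0.152, 0.0], [0.0, -0.0, -1.0]]
wrist_force: [0.9, -1.0, 0.2]
opening: 0.4
grip_force: 0.0
```

>>> {"name": "servo_tool", "arguments": {
  "plan": [
    {"delta_pos": [0.03,0.0225,0],"turn": 0,"jaw": 1},
    {"delta_pos": [0.06,0.045,0],"turn": 0,"jaw": 1},
    {"delta_pos": [0.09,0.0675,0],"turn": 0,"jaw": 1},
    {"delta_pos": [0.12,0.09,0],"turn": 0,"jaw": 1},
    {"delta_pos": [0.15,0.1125,0],"turn": 0,"jaw": 1}
  ]
}}

```text
clock: 1.87
ee_pos: [408.2, -240.7, 226.7]
ee_rot: [[0.151, 0.989, -0.0], [0.989, -0.151, -0.0], [-0.0, -0.0, -1.0]]
wrist_force: [0.3, -1.2, -0.6]
opening: 0.7
grip_force: 0.0
```

>>> {"name": "servo_tool", "arguments": {
  "plan": [
    {"delta_pos": [0.03,0.0225,0],"turn": 0,"jaw": 1},
    {"delta_pos": [0.06,0.045,0],"turn": 0,"jaw": 1},
    {"delta_pos": [0.09,0.0675,0],"turn": 0,"jaw": 1},
    {"delta_pos": [0.12,0.09,0],"turn": 0,"jaw": 1},
    {"delta_pos": [0.15,0.112,0],"turn": 0,"jaw": 1}
  ]
}}

```text
clock: 2.28
ee_pos: [541.2, -108.8, 226.5]
ee_rot: [[0.151, 0.989, -0.0], [0.989, -0.151, -0.0], [-0.0, -0.0, -1.0]]
wrist_force: [0.1, -1.4, -0.2]
opening: 0.2
grip_force: 0.0
```

>>> {"name": "servo_tool", "arguments": {
  "plan": [
    {"delta_pos": [0,0,0.02],"turn": 0,"jaw": 1},
    {"delta_pos": [0,0,0.04],"turn": 0,"jaw": 1},
    {"delta_pos": [0,0,0.05],"turn": 0,"jaw": 1},
    {"delta_pos": [0,0,0.05],"turn": 0,"jaw": 1}
  ]
}}

```text
clock: 2.62
ee_pos: [538.7, -109.9, 174.1]
ee_rot: [[0.149, 0.989, -0.005], [0.989, -0.149, 0.002], [0.001, -0.005, -1.0]]
wrist_force: [-0.3, -0.4, -1.0]
opening: 0.5
grip_force: 0.0
```

```bash
cat > snap.py <<'E'
import sys
from bench import env,imaging
import cv2,numpy as np
o=env.get_obs();print(np.round(o['ee_pos'],1),np.round(o['wrist_force'],1),o['opening'])
out=[]
for n,(x0,y0) in(('scene',(230,105)),('top',(275,130))):
    c=imaging.capture(n); np.savez(f'{n}0.npz',**c)
    im=cv2.resize(np.ascontiguousarray(c['frame'][y0:y0+120,x0:x0+160,::-1]),None,fx=5,fy=5,interpolation=cv2.INTER_CUBIC)[:,:800]
    for u in range(x0,x0+160,10): cv2.putText(im,str(u),(int((u-x0+.5)*5),10),0,.35,(0,0,255),1)
    for v in range(y0,y0+120,10): cv2.putText(im,str(v),(0,int((v-y0+.5)*5)),0,.35,(0,0,255),1)
    cv2.imwrite(f'pics/{n}{sys.argv[1]}.png',im); out.append(im)
cv2.imwrite(f'pics/both{sys.argv[1]}.png',cv2.resize(np.vstack(out),(400*1,600),interpolation=cv2.INTER_AREA))
E
python3 snap.py 2
```

```text
[ 538.7 -109.9  174.1] [-0.3 -0.4 -1. ] 0.4832486597429741
```

View pics/scene2.png

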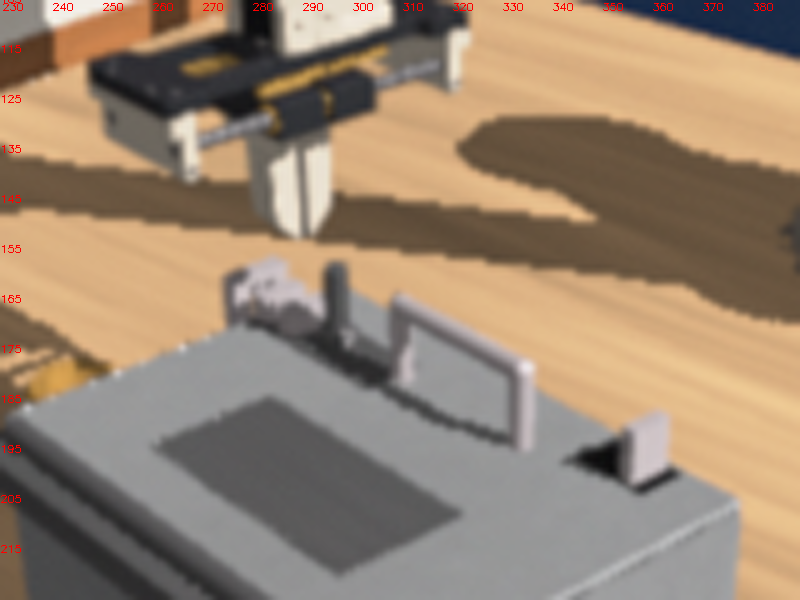

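The fingertips are at about (289,152), just beyond the knob's -y side (knob top (294.5,158)), and clear above the saddles. Next I descend and approach.

>>> {"name": "servo_tool", "arguments": {
  "plan": [
    {"delta_pos": [0,0.002,0.015],"turn": 0,"jaw": 1},
    {"delta_pos": [0,0.002,0.03],"turn": 0,"jaw": 1},
    {"delta_pos": [0,0.002,0.03],"turn": 0,"jaw": 1},
    {"delta_pos": [0,0.002,0.03],"turn": 0,"jaw": 1}
  ]
}}

```text
clock: 3.05
ee_pos: [542.2, -111.3, 147.5]
ee_rot: [[0.149, 0.989, 0.0], [0.989, -0.149, -0.0], [-0.0, 0.0, -1.0]]
wrist_force: [-0.1, -0.7, 1.0]
opening: 0.4
grip_force: 0.0
```

>>> {"name": "servo_tool", "arguments": {
  "plan": [
    {"delta_pos": [0.004,0,0],"turn": 0,"jaw": 1},
    {"delta_pos": [0.008,0,0],"turn": 0,"jaw": 1},
    {"delta_pos": [0.012,0,0],"turn": 0,"jaw": 1},
    {"delta_pos": [0.012,0,0],"turn": 0,"jaw": 1}
  ]
}}

```text
clock: 3.38
ee_pos: [544.3, -98.1, 147.5]
ee_rot: [[0.147, 0.989, 0.001], [0.989, -0.147, -0.0], [-0.0, 0.001, -1.0]]
wrist_force: [-0.5, 0.2, 0.2]
opening: 0.6
grip_force: 0.0
```

>>> {"name": "servo_tool", "arguments": {
  "plan": [
    {"delta_pos": [0.003,0,0],"turn": 0,"jaw": 1},
    {"delta_pos": [0.006,0,0],"turn": 0,"jaw": 1},
    {"delta_pos": [0.006,0,0],"turn": 0,"jaw": 1}
  ]
}}

```text
clock: 3.63
ee_pos: [545.0, -92.8, 147.0]
ee_rot: [[0.147, 0.989, 0.0], [0.989, -0.147, -0.001], [-0.0, 0.001, -1.0]]
wrist_force: [-0.3, 0.4, -0.5]
opening: 0.4
grip_force: 0.0
```

>>> {"name": "servo_tool", "arguments": {
  "plan": [
    {"delta_pos": [0.003,0,0],"turn": 0,"jaw": 1},
    {"delta_pos": [0.006,0,0],"turn": 0,"jaw": 1},
    {"delta_pos": [0.008,0,0],"turn": 0,"jaw": 1},
    {"delta_pos": [0.008,0,0],"turn": 0,"jaw": 1}
  ]
}}

```text
clock: 3.97
ee_pos: [546.1, -84.8, 146.8]
ee_rot: [[0.147, 0.989, 0.0], [0.989, -0.147, -0.0], [-0.0, 0.0, -1.0]]
wrist_force: [-0.6, -0.8, 0.4]
opening: 0.7
grip_force: 0.5
```

>>> {"name": "servo_tool", "arguments": {
  "plan": [
    {"delta_pos": [0.003,0,0],"turn": 0,"jaw": 1},
    {"delta_pos": [0.006,0,0],"turn": 0,"jaw": 1},
    {"delta_pos": [0.008,0,0],"turn": 0,"jaw": 1},
    {"delta_pos": [0.008,0,0],"turn": 0,"jaw": 1}
  ]
}}

```text
clock: 4.3
ee_pos: [547.3, -76.7, 146.7]
ee_rot: [[0.147, 0.989, 0.0], [0.989, -0.147, 0.0], [0.0, 0.0, -1.0]]
wrist_force: [0.7, -0.1, 0.9]
opening: 0.6
grip_force: 0.4
```

```bash
python3 snap.py 3
```

```text
[547.3 -76.7 146.7] [ 0.7 -0.1  0.9] 0.6073681376256143
```

View pics/scene3.png

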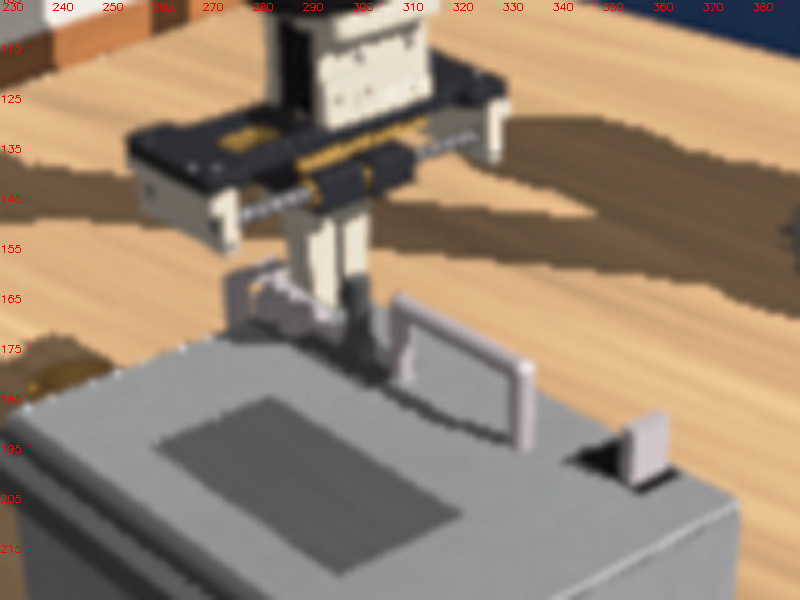

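The fingers are on the knob and its top has moved from (294.5,158) to about (298.5,160.5), so the bolt is roughly 13-16 mm out. I keep pushing until the stop is felt.

>>> {"name": "servo_tool", "arguments": {
  "plan": [
    {"delta_pos": [0.003,0,0],"turn": 0,"jaw": 1},
    {"delta_pos": [0.006,0,0],"turn": 0,"jaw": 1},
    {"delta_pos": [0.008,0,0],"turn": 0,"jaw": 1},
    {"delta_pos": [0.008,0,0],"turn": 0,"jaw": 1}
  ]
}}

```text
clock: 4.73
ee_pos: [548.3, -68.8, 146.6]
ee_rot: [[0.147, 0.989, -0.0], [0.989, -0.147, 0.0], [0.0, -0.0, -1.0]]
wrist_force: [-0.6, -0.9, -0.3]
opening: 0.2
grip_force: 0.5
```

>>> {"name": "servo_tool", "arguments": {
  "plan": [
    {"delta_pos": [0.002,0,0],"turn": 0,"jaw": 1},
    {"delta_pos": [0.004,0,0],"turn": 0,"jaw": 1},
    {"delta_pos": [0.004,0,0],"turn": 0,"jaw": 1}
  ]
}}

```text
clock: 4.98
ee_pos: [548.4, -68.3, 146.7]
ee_rot: [[0.147, 0.989, -0.001], [0.989, -0.147, -0.006], [-0.006, -0.0, -1.0]]
wrist_force: [-4.6, -14.5, 1.0]
opening: 0.3
grip_force: 7.5
```

>>> {"name": "servo_tool", "arguments": {
  "plan": [
    {"delta_pos": [0.002,0,0],"turn": 0,"jaw": 1},
    {"delta_pos": [0.002,0,0],"turn": 0,"jaw": 1}
  ]
}}

```text
clock: 5.15
ee_pos: [548.5, -68.1, 146.8]
ee_rot: [[0.147, 0.989, -0.002], [0.989, -0.147, -0.008], [-0.009, -0.0, -1.0]]
wrist_force: [-5.5, -21.0, 1.2]
opening: 0.7
grip_force: 10.9
```

>>> {"name": "servo_tool", "arguments": {
  "plan": [
    {"delta_pos": [-0.012,0,0],"turn": 0,"jaw": 1},
    {"delta_pos": [-0.014,0,0],"turn": 0,"jaw": 1},
    {"delta_pos": [-0.014,0,-0.03],"turn": 0,"jaw": 0.4},
    {"delta_pos": [-0.014,0,-0.06],"turn": 0,"jaw": -0.1},
    {"delta_pos": [-0.014,0,-0.06],"turn": 0,"jaw": -0.1}
  ]
}}

```text
clock: 5.57
ee_pos: [550.0, -77.2, 212.3]
ee_rot: [[0.148, 0.989, 0.01], [0.989, -0.148, -0.001], [-0.0, 0.01, -1.0]]
wrist_force: [0.9, -0.1, 0.4]
opening: 16.0
grip_force: 0.0
```

>>> {"name": "servo_tool", "arguments": {
  "plan": [
    {"delta_pos": [0.03,-0.004,0],"turn": 0,"jaw": -0.1},
    {"delta_pos": [0.06,-0.008,0],"turn": 0,"jaw": -0.1},
    {"delta_pos": [0.092,-0.0115,0],"turn": 0,"jaw": -0.1},
    {"delta_pos": [0.092,-0.0115,0],"turn": 0,"jaw": -0.1},
    {"delta_pos": [0.092,-0.0115,0],"turn": 0,"jaw": -0.1}
  ]
}}

```text
clock: 5.98
ee_pos: [549.2, 17.5, 206.5]
ee_rot: [[0.144, 0.99, -0.0], [0.99, -0.144, 0.001], [0.001, -0.0, -1.0]]
wrist_force: [0.3, -1.2, -0.4]
opening: 47.9
grip_force: 0.0
```

```bash
python3 snap.py 4; python3 - <<'E'
from h import *
from bench import env
o=env.get_obs();R=o['ee_rot'];p=np.array(o['ee_pos'])
print(R.T@(np.array([549.5,17,139])-p),o['clock'])
E
```

```text
[549.2  17.5 206.5] [ 0.3 -1.2 -0.4] 47.895354099679686
[ 1.53257596e+00 -6.31127961e-02  6.74931875e+01] 6.0833
```

View pics/both4.png

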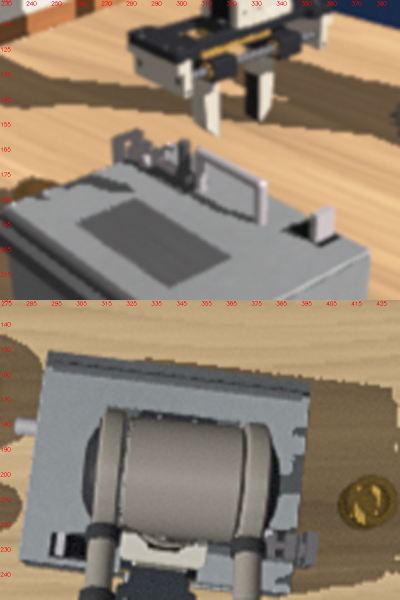

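The knob now stands close beside the handle at the stop, so the bolt is fully drawn, and the open fingers straddle the bar from above. Next I descend and grip.

>>> {"name": "servo_tool", "arguments": {
  "plan": [
    {"delta_pos": [0,0,0.025],"turn": 0,"jaw": -0.1},
    {"delta_pos": [0,0,0.05],"turn": 0,"jaw": -0.1},
    {"delta_pos": [0,0,0.067],"turn": 0,"jaw": -0.1},
    {"delta_pos": [0,0,0.067],"turn": 0,"jaw": -0.1},
    {"delta_pos": [0,0,0.067],"turn": 0,"jaw": 0.2}
  ],
  "grip_force": 10
}}

```text
clock: 6.5
ee_pos: [549.1, 14.6, 139.3]
ee_rot: [[0.149, 0.989, -0.002], [0.989, -0.149, 0.0], [-0.0, -0.002, -1.0]]
wrist_force: [0.3, 0.4, 1.0]
opening: 47.3
grip_force: 0.0
```

>>> {"name": "servo_tool", "arguments": {
  "plan": [
    {"delta_pos": [0,0,0],"turn": 0,"jaw": 1},
    {"delta_pos": [0,0,0],"turn": 0,"jaw": 1},
    {"delta_pos": [0,0,0],"turn": 0,"jaw": 1},
    {"delta_pos": [0,0,0],"turn": 0,"jaw": 1},
    {"delta_pos": [0,0,0],"turn": 0,"jaw": 1}
  ],
  "grip_force": 10
}}

```text
clock: 6.92
ee_pos: [549.6, 15.5, 140.3]
ee_rot: [[0.148, 0.989, 0.001], [0.989, -0.148, -0.0], [-0.0, 0.001, -1.0]]
wrist_force: [0.0, -0.1, -0.2]
opening: 14.9
grip_force: 0.0
```

>>> {"name": "servo_tool", "arguments": {
  "plan": [
    {"delta_pos": [0,0,0],"turn": 0,"jaw": 1},
    {"delta_pos": [0,0,0],"turn": 0,"jaw": 1},
    {"delta_pos": [0,0,0],"turn": 0,"jaw": 1},
    {"delta_pos": [0,0,0],"turn": 0,"jaw": 1}
  ],
  "grip_force": 25
}}

```text
clock: 7.25
ee_pos: [549.8, 15.4, 140.2]
ee_rot: [[0.147, 0.989, 0.001], [0.989, -0.147, -0.0], [-0.0, 0.001, -1.0]]
wrist_force: [-0.8, -0.4, 3.1]
opening: 11.1
grip_force: 25.0
```

>>> {"name": "servo_tool", "arguments": {
  "plan": [
    {"delta_pos": [0,0,-0.001],"turn": 0,"jaw": 1},
    {"delta_pos": [0,0,-0.002],"turn": 0,"jaw": 1},
    {"delta_pos": [0,0,-0.003],"turn": 0,"jaw": 1},
    {"delta_pos": [0,0,-0.003],"turn": 0,"jaw": 1}
  ]
}}

```text
clock: 7.58
ee_pos: [550.1, 15.4, 141.6]
ee_rot: [[0.148, 0.989, 0.001], [0.989, -0.148, -0.0], [0.0, 0.001, -1.0]]
wrist_force: [6.4, -0.2, -9.3]
opening: 10.5
grip_force: 25.0
```

>>> {"name": "servo_tool", "arguments": {
  "plan": [
    {"delta_pos": [0,0.0012,-0.001],"turn": 0,"jaw": 1},
    {"delta_pos": [0,0.0014,-0.002],"turn": 0,"jaw": 1},
    {"delta_pos": [0,0.0016,-0.003],"turn": 0,"jaw": 1},
    {"delta_pos": [0,0.0016,-0.003],"turn": 0,"jaw": 1}
  ]
}}

```text
clock: 7.92
ee_pos: [550.9, 15.3, 144.5]
ee_rot: [[0.148, 0.989, -0.001], [0.989, -0.148, 0.0], [0.0, -0.001, -1.0]]
wrist_force: [5.0, 0.1, -10.3]
opening: 11.1
grip_force: 25.0
```

>>> {"name": "servo_tool", "arguments": {
  "plan": [
    {"delta_pos": [0,0.0003,-0.001],"turn": 0,"jaw": 1},
    {"delta_pos": [0,0.0004,-0.0015],"turn": 0,"jaw": 1},
    {"delta_pos": [0,0.0004,-0.0015],"turn": 0,"jaw": 1}
  ]
}}

```text
clock: 8.17
ee_pos: [551.4, 15.2, 145.9]
ee_rot: [[0.148, 0.989, -0.001], [0.989, -0.148, 0.0], [0.0, -0.001, -1.0]]
wrist_force: [5.5, 0.1, -10.4]
opening: 10.9
grip_force: 25.0
```

>>> {"name": "servo_tool", "arguments": {
  "plan": [
    {"delta_pos": [0,0.0005,-0.0008],"turn": 0,"jaw": 1},
    {"delta_pos": [0,0.0008,-0.0015],"turn": 0,"jaw": 1},
    {"delta_pos": [0,0.0008,-0.0015],"turn": 0,"jaw": 1}
  ]
}}

```text
clock: 8.42
ee_pos: [551.8, 15.2, 147.3]
ee_rot: [[0.148, 0.989, -0.002], [0.989, -0.148, 0.0], [-0.0, -0.002, -1.0]]
wrist_force: [5.0, 0.6, -10.2]
opening: 11.2
grip_force: 25.0
```

>>> {"name": "servo_tool", "arguments": {
  "plan": [
    {"delta_pos": [0,0.0005,-0.0008],"turn": 0,"jaw": 1},
    {"delta_pos": [0,0.0008,-0.0015],"turn": 0,"jaw": 1},
    {"delta_pos": [0,0.0008,-0.0015],"turn": 0,"jaw": 1}
  ]
}}

```text
clock: 8.67
ee_pos: [552.4, 15.1, 149.4]
ee_rot: [[0.148, 0.989, -0.002], [0.989, -0.148, 0.0], [-0.0, -0.002, -1.0]]
wrist_force: [4.0, 0.2, -10.7]
opening: 11.1
grip_force: 25.0
```

>>> {"name": "servo_tool", "arguments": {
  "plan": [
    {"delta_pos": [0,0.0005,-0.0008],"turn": 0,"jaw": 1},
    {"delta_pos": [0,0.0008,-0.0015],"turn": 0,"jaw": 1},
    {"delta_pos": [0,0.0008,-0.0015],"turn": 0,"jaw": 1}
  ]
}}

```text
clock: 8.92
ee_pos: [553.1, 15.0, 151.5]
ee_rot: [[0.147, 0.989, -0.002], [0.989, -0.147, 0.0], [-0.0, -0.002, -1.0]]
wrist_force: [0.8, 0.7, -10.3]
opening: 10.7
grip_force: 25.0
```

>>> {"name": "servo_tool", "arguments": {
  "plan": [
    {"delta_pos": [0,0.0003,-0.0008],"turn": 0,"jaw": 1},
    {"delta_pos": [0,0.0005,-0.0015],"turn": 0,"jaw": 1},
    {"delta_pos": [0,0.0005,-0.0015],"turn": 0,"jaw": 1}
  ]
}}

```text
clock: 9.17
ee_pos: [553.8, 14.9, 153.3]
ee_rot: [[0.147, 0.989, -0.001], [0.989, -0.147, 0.0], [-0.0, -0.001, -1.0]]
wrist_force: [-0.5, 1.5, -8.9]
opening: 11.1
grip_force: 25.0
```

>>> {"name": "servo_tool", "arguments": {
  "plan": [
    {"delta_pos": [0,0.0003,-0.0008],"turn": 0,"jaw": 1},
    {"delta_pos": [0,0.0005,-0.0015],"turn": 0,"jaw": 1},
    {"delta_pos": [0,0.0005,-0.0015],"turn": 0,"jaw": 1}
  ]
}}

```text
clock: 9.42
ee_pos: [554.3, 14.8, 154.8]
ee_rot: [[0.147, 0.989, -0.001], [0.989, -0.147, 0.0], [-0.0, -0.001, -1.0]]
wrist_force: [-2.5, 0.6, -7.2]
opening: 11.2
grip_force: 25.0
```

>>> {"name": "servo_tool", "arguments": {
  "plan": [
    {"delta_pos": [0,0.0,-0.0008],"turn": 0,"jaw": 1},
    {"delta_pos": [0,0.0001,-0.0015],"turn": 0,"jaw": 1},
    {"delta_pos": [0,0.0001,-0.0015],"turn": 0,"jaw": 1}
  ]
}}

```text
clock: 9.67
ee_pos: [554.9, 14.7, 156.4]
ee_rot: [[0.148, 0.989, 0.0], [0.989, -0.148, -0.0], [-0.0, 0.0, -1.0]]
wrist_force: [-1.0, 1.6, -8.4]
opening: 10.8
grip_force: 25.0
```

>>> {"name": "servo_tool", "arguments": {
  "plan": [
    {"delta_pos": [0,0.0002,-0.0008],"turn": 0,"jaw": 1},
    {"delta_pos": [0,0.0004,-0.0015],"turn": 0,"jaw": 1},
    {"delta_pos": [0,0.0004,-0.0015],"turn": 0,"jaw": 1}
  ]
}}

```text
clock: 9.92
ee_pos: [555.4, 14.6, 157.9]
ee_rot: [[0.148, 0.989, 0.001], [0.989, -0.148, -0.0], [-0.0, 0.001, -1.0]]
wrist_force: [0.6, 0.8, -8.1]
opening: 11.2
grip_force: 25.0
```

>>> {"name": "servo_tool", "arguments": {
  "plan": [
    {"delta_pos": [0,0.0003,-0.0008],"turn": 0,"jaw": 1},
    {"delta_pos": [0,0.0005,-0.0015],"turn": 0,"jaw": 1},
    {"delta_pos": [0,0.0005,-0.0015],"turn": 0,"jaw": 1}
  ]
}}

```text
clock: 10.17
ee_pos: [555.9, 14.6, 159.3]
ee_rot: [[0.148, 0.989, 0.0], [0.989, -0.148, -0.0], [0.0, 0.0, -1.0]]
wrist_force: [0.5, 1.1, -8.8]
opening: 10.8
grip_force: 25.0
```

>>> {"name": "servo_tool", "arguments": {
  "plan": [
    {"delta_pos": [0,0.0003,-0.0008],"turn": 0,"jaw": 1},
    {"delta_pos": [0,0.0005,-0.0015],"turn": 0,"jaw": 1},
    {"delta_pos": [0,0.0005,-0.0015],"turn": 0,"jaw": 1}
  ]
}}

```text
clock: 10.42
ee_pos: [556.2, 14.5, 160.1]
ee_rot: [[0.148, 0.989, -0.001], [0.989, -0.148, 0.0], [-0.0, -0.001, -1.0]]
wrist_force: [3.1, 1.7, -16.8]
opening: 11.2
grip_force: 25.0
```

The stop is felt: vertical force rose by 8 N. I unload the arm and release the handle.

>>> {"name": "servo_tool", "arguments": {
  "plan": [
    {"delta_pos": [0,0,0.001],"turn": 0,"jaw": 1},
    {"delta_pos": [0,0,0.0015],"turn": 0,"jaw": 1},
    {"delta_pos": [0,0,0.0015],"turn": 0,"jaw": 0.6},
    {"delta_pos": [0,0,0.0015],"turn": 0,"jaw": 0.3},
    {"delta_pos": [0,0,0.0015],"turn": 0,"jaw": 0}
  ]
}}

```text
clock: 10.83
ee_pos: [557.3, 14.1, 160.8]
ee_rot: [[0.148, 0.989, 0.004], [0.989, -0.148, -0.001], [-0.0, 0.004, -1.0]]
wrist_force: [0.3, -0.1, 0.4]
opening: 26.4
grip_force: 0.0
```

>>> {"name": "servo_tool", "arguments": {
  "plan": [
    {"delta_pos": [0,0,0],"turn": 0,"jaw": 0},
    {"delta_pos": [0,0,0],"turn": 0,"jaw": 0},
    {"delta_pos": [0,0,0],"turn": 0,"jaw": 0}
  ]
}}

```text
clock: 11.08
ee_pos: [556.5, 14.4, 159.6]
ee_rot: [[0.148, 0.989, 0.001], [0.989, -0.148, -0.0], [-0.0, 0.001, -1.0]]
wrist_force: [-1.1, -0.5, 0.4]
opening: 44.3
grip_force: 0.0
```

>>> {"name": "servo_tool", "arguments": {
  "plan": [
    {"delta_pos": [0,0,-0.02],"turn": 0,"jaw": 0},
    {"delta_pos": [0,0,-0.045],"turn": 0,"jaw": 0},
    {"delta_pos": [0,0,-0.055],"turn": 0,"jaw": 0.5},
    {"delta_pos": [0.03,-0.006,-0.055],"turn": 0,"jaw": 1},
    {"delta_pos": [0.06,-0.012,-0.055],"turn": 0,"jaw": 1}
  ],
  "grip_force": 10
}}

```text
clock: 11.5
ee_pos: [553.9, 75.1, 215.0]
ee_rot: [[0.151, 0.989, 0.003], [0.989, -0.151, -0.0], [0.0, 0.003, -1.0]]
wrist_force: [-0.6, 0.2, -0.2]
opening: 30.3
grip_force: 0.0
```

>>> {"name": "servo_tool", "arguments": {
  "plan": [
    {"delta_pos": [0.035,-0.007,0],"turn": 0,"jaw": 1},
    {"delta_pos": [0.073,-0.0145,0],"turn": 0,"jaw": 1},
    {"delta_pos": [0.073,-0.0145,0],"turn": 0,"jaw": 1},
    {"delta_pos": [0.073,-0.0145,0],"turn": 0,"jaw": 1}
  ]
}}

```text
clock: 11.83
ee_pos: [549.2, 151.7, 213.8]
ee_rot: [[0.144, 0.99, -0.0], [0.99, -0.144, -0.0], [-0.0, -0.0, -1.0]]
wrist_force: [-0.2, 0.2, -0.1]
opening: 4.2
grip_force: 0.0
```

```bash
python3 snap.py 5
```

```text
[549.2 151.7 213.8] [-0.2  0.2 -0.1] 4.159116363688219
```

View pics/scene5.png

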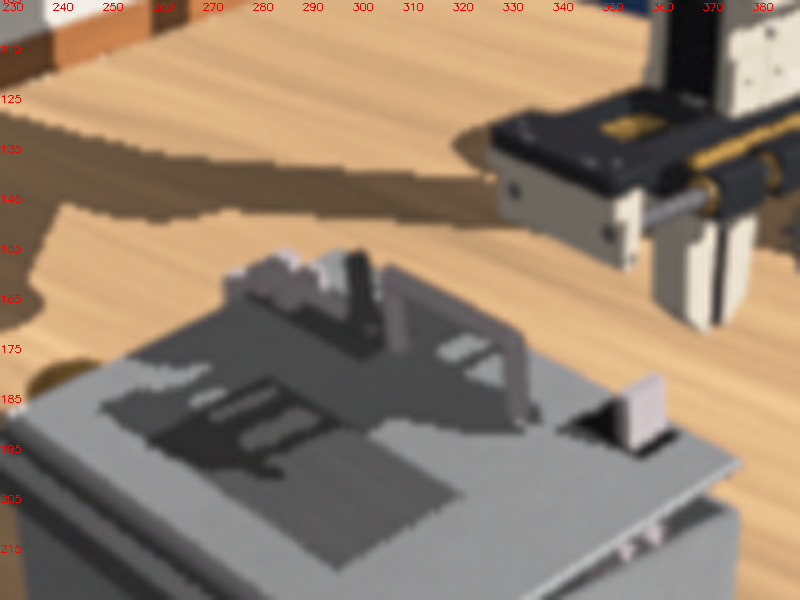

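The lid stands ajar, with the lug's top at about (359,182) and the closed fingers at about (371,170) beyond its +y side. I check the lug's position by ray.

```bash
python3 - <<'E'
from h import *
from bench import env
o=env.get_obs();R=o['ee_rot'];p=np.array(o['ee_pos'])
l=plane('scene',(359,182),169); print(l, R.T@(l-p))
E
```

```text
[548.03802908 127.8621109  169.        ] [-21.5110624    1.65771676  44.90645198]
```

>>> {"name": "servo_tool", "arguments": {
  "plan": [
    {"delta_pos": [0.006,0.001,0.02],"turn": 0,"jaw": 1},
    {"delta_pos": [0.006,0.001,0.045],"turn": 0,"jaw": 1},
    {"delta_pos": [0.006,0.001,0.061],"turn": 0,"jaw": 1},
    {"delta_pos": [0.006,0.001,0.061],"turn": 0,"jaw": 1},
    {"delta_pos": [0.006,0.001,0.061],"turn": 0,"jaw": 1}
  ]
}}

```text
clock: 12.35
ee_pos: [551.4, 154.3, 152.8]
ee_rot: [[0.149, 0.989, -0.002], [0.989, -0.149, -0.001], [-0.001, -0.002, -1.0]]
wrist_force: [-0.1, 0.3, -0.1]
opening: 0.6
grip_force: 0.0
```

>>> {"name": "servo_tool", "arguments": {
  "plan": [
    {"delta_pos": [-0.003,0,0],"turn": 0,"jaw": 1},
    {"delta_pos": [-0.006,0,0],"turn": 0,"jaw": 1},
    {"delta_pos": [-0.009,0,0],"turn": 0,"jaw": 1},
    {"delta_pos": [-0.009,0,0],"turn": 0,"jaw": 1}
  ]
}}

```text
clock: 12.68
ee_pos: [550.5, 146.0, 154.2]
ee_rot: [[0.148, 0.989, 0.002], [0.989, -0.148, -0.0], [0.0, 0.002, -1.0]]
wrist_force: [-0.3, -0.3, 0.8]
opening: 0.7
grip_force: 0.0
```

Now small steps, watching force.

>>> {"name": "servo_tool", "arguments": {
  "plan": [
    {"delta_pos": [-0.001,0,0],"turn": 0,"jaw": 1},
    {"delta_pos": [-0.002,0,0],"turn": 0,"jaw": 1},
    {"delta_pos": [-0.003,0,0],"turn": 0,"jaw": 1},
    {"delta_pos": [-0.003,0,0],"turn": 0,"jaw": 1}
  ]
}}

```text
clock: 13.02
ee_pos: [549.7, 143.7, 153.2]
ee_rot: [[0.148, 0.989, 0.0], [0.989, -0.148, -0.0], [-0.0, 0.0, -1.0]]
wrist_force: [0.2, -0.0, 0.5]
opening: 0.4
grip_force: 0.0
```

>>> {"name": "servo_tool", "arguments": {
  "plan": [
    {"delta_pos": [-0.001,0,0],"turn": 0,"jaw": 1},
    {"delta_pos": [-0.002,0,0],"turn": 0,"jaw": 1},
    {"delta_pos": [-0.003,0,0],"turn": 0,"jaw": 1},
    {"delta_pos": [-0.003,0,0],"turn": 0,"jaw": 1}
  ]
}}

```text
clock: 13.35
ee_pos: [549.2, 140.7, 153.1]
ee_rot: [[0.148, 0.989, -0.0], [0.989, -0.148, -0.0], [-0.0, -0.0, -1.0]]
wrist_force: [-0.6, -0.3, -0.6]
opening: 0.2
grip_force: 0.0
```

>>> {"name": "servo_tool", "arguments": {
  "plan": [
    {"delta_pos": [-0.001,0,0],"turn": 0,"jaw": 1},
    {"delta_pos": [-0.002,0,0],"turn": 0,"jaw": 1},
    {"delta_pos": [-0.003,0,0],"turn": 0,"jaw": 1},
    {"delta_pos": [-0.003,0,0],"turn": 0,"jaw": 1}
  ]
}}

```text
clock: 13.68
ee_pos: [548.8, 137.7, 153.2]
ee_rot: [[0.148, 0.989, -0.0], [0.989, -0.148, -0.0], [-0.0, 0.0, -1.0]]
wrist_force: [-1.1, -0.4, 0.0]
opening: 0.4
grip_force: 0.0
```

>>> {"name": "servo_tool", "arguments": {
  "plan": [
    {"delta_pos": [-0.001,0,0],"turn": 0,"jaw": 1},
    {"delta_pos": [-0.002,0,0],"turn": 0,"jaw": 1},
    {"delta_pos": [-0.003,0,0],"turn": 0,"jaw": 1},
    {"delta_pos": [-0.003,0,0],"turn": 0,"jaw": 1}
  ]
}}

```text
clock: 14.02
ee_pos: [548.4, 135.2, 153.2]
ee_rot: [[0.148, 0.989, 0.0], [0.989, -0.148, 0.001], [0.001, 0.0, -1.0]]
wrist_force: [0.3, 1.3, -0.3]
opening: 0.4
grip_force: 0.9
```

>>> {"name": "servo_tool", "arguments": {
  "plan": [
    {"delta_pos": [-0.001,0,0],"turn": 0,"jaw": 1},
    {"delta_pos": [-0.002,0,0],"turn": 0,"jaw": 1},
    {"delta_pos": [-0.003,0,0],"turn": 0,"jaw": 1},
    {"delta_pos": [-0.003,0,0],"turn": 0,"jaw": 1}
  ]
}}

```text
clock: 14.35
ee_pos: [547.9, 132.0, 153.2]
ee_rot: [[0.147, 0.989, 0.0], [0.989, -0.147, 0.0], [0.0, 0.0, -1.0]]
wrist_force: [-0.3, 3.8, -0.5]
opening: 0.6
grip_force: 1.6
```

>>> {"name": "servo_tool", "arguments": {
  "plan": [
    {"delta_pos": [-0.001,0,0],"turn": 0,"jaw": 1},
    {"delta_pos": [-0.002,0,0],"turn": 0,"jaw": 1},
    {"delta_pos": [-0.003,0,0],"turn": 0,"jaw": 1},
    {"delta_pos": [-0.004,0,0],"turn": 0,"jaw": 1}
  ]
}}

```text
clock: 14.68
ee_pos: [547.3, 127.9, 153.2]
ee_rot: [[0.148, 0.989, -0.0], [0.989, -0.148, -0.0], [-0.0, 0.0, -1.0]]
wrist_force: [0.2, 3.0, -0.5]
opening: 0.5
grip_force: 1.7
```

>>> {"name": "servo_tool", "arguments": {
  "plan": [
    {"delta_pos": [-0.001,0,0],"turn": 0,"jaw": 1},
    {"delta_pos": [-0.002,0,0],"turn": 0,"jaw": 1},
    {"delta_pos": [-0.003,0,0],"turn": 0,"jaw": 1},
    {"delta_pos": [-0.004,0,0],"turn": 0,"jaw": 1}
  ]
}}

```text
clock: 15.02
ee_pos: [546.8, 123.9, 153.2]
ee_rot: [[0.148, 0.989, 0.0], [0.989, -0.148, -0.0], [-0.0, 0.0, -1.0]]
wrist_force: [0.8, 2.4, 0.6]
opening: 0.5
grip_force: 1.4
```

>>> {"name": "servo_tool", "arguments": {
  "plan": [
    {"delta_pos": [-0.001,0,0],"turn": 0,"jaw": 1},
    {"delta_pos": [-0.002,0,0],"turn": 0,"jaw": 1},
    {"delta_pos": [-0.003,0,0],"turn": 0,"jaw": 1},
    {"delta_pos": [-0.004,0,0],"turn": 0,"jaw": 1}
  ]
}}

```text
clock: 15.35
ee_pos: [546.2, 119.9, 153.2]
ee_rot: [[0.148, 0.989, 0.0], [0.989, -0.148, -0.0], [-0.0, 0.0, -1.0]]
wrist_force: [0.4, 3.3, -0.0]
opening: 0.6
grip_force: 1.3
```

>>> {"name": "servo_tool", "arguments": {
  "plan": [
    {"delta_pos": [-0.001,0,0],"turn": 0,"jaw": 1},
    {"delta_pos": [-0.002,0,0],"turn": 0,"jaw": 1},
    {"delta_pos": [-0.003,0,0],"turn": 0,"jaw": 1},
    {"delta_pos": [-0.003,0,0],"turn": 0,"jaw": 1}
  ]
}}

```text
clock: 15.68
ee_pos: [545.8, 116.9, 153.2]
ee_rot: [[0.148, 0.989, 0.0], [0.989, -0.148, -0.0], [-0.0, 0.0, -1.0]]
wrist_force: [0.7, 1.7, 0.1]
opening: 0.2
grip_force: 0.9
```

>>> {"name": "servo_tool", "arguments": {
  "plan": [
    {"delta_pos": [0.01,0,0],"turn": 0,"jaw": 1},
    {"delta_pos": [0.01,0,-0.025],"turn": 0,"jaw": 1},
    {"delta_pos": [0.01,0,-0.06],"turn": 0,"jaw": 1},
    {"delta_pos": [-0.02,0.009,-0.06],"turn": 0,"jaw": 0},
    {"delta_pos": [-0.055,0.018,-0.06],"turn": 0,"jaw": 0}
  ]
}}

```text
clock: 16.1
ee_pos: [556.5, 61.5, 215.4]
ee_rot: [[0.143, 0.99, 0.005], [0.99, -0.143, -0.0], [0.0, 0.005, -1.0]]
wrist_force: [-0.2, -0.9, -0.5]
opening: 9.6
grip_force: 0.0
```

>>> {"name": "servo_tool", "arguments": {
  "plan": [
    {"delta_pos": [-0.03,0.005,0],"turn": 0,"jaw": 0},
    {"delta_pos": [-0.044,0.0075,0],"turn": 0,"jaw": 0},
    {"delta_pos": [-0.044,0.0075,0],"turn": 0,"jaw": 0},
    {"delta_pos": [-0.044,0.0075,0],"turn": 0,"jaw": 0}
  ]
}}

```text
clock: 16.43
ee_pos: [556.3, 15.2, 213.0]
ee_rot: [[0.149, 0.989, -0.001], [0.989, -0.149, -0.0], [-0.0, -0.001, -1.0]]
wrist_force: [-0.2, -0.2, -0.4]
opening: 35.7
grip_force: 0.0
```

>>> {"name": "servo_tool", "arguments": {
  "plan": [
    {"delta_pos": [0,0,0.02],"turn": 0,"jaw": 0},
    {"delta_pos": [0,0,0.04],"turn": 0,"jaw": 0},
    {"delta_pos": [0,0,0.053],"turn": 0,"jaw": 0},
    {"delta_pos": [0,0,0.053],"turn": 0,"jaw": 0.3},
    {"delta_pos": [0,0,0.053],"turn": 0,"jaw": 1}
  ]
}}

```text
clock: 16.85
ee_pos: [556.0, 16.7, 159.9]
ee_rot: [[0.146, 0.989, -0.002], [0.989, -0.146, 0.0], [-0.0, -0.002, -1.0]]
wrist_force: [-0.4, 0.5, 0.6]
opening: 36.6
grip_force: 0.0
```

>>> {"name": "servo_tool", "arguments": {
  "plan": [
    {"delta_pos": [0,0,0],"turn": 0,"jaw": 1},
    {"delta_pos": [0,0,0],"turn": 0,"jaw": 1},
    {"delta_pos": [0,0,0],"turn": 0,"jaw": 1},
    {"delta_pos": [0,0,0],"turn": 0,"jaw": 1},
    {"delta_pos": [0,0,0],"turn": 0,"jaw": 1}
  ],
  "grip_force": 25
}}

```text
clock: 17.27
ee_pos: [556.0, 15.7, 160.7]
ee_rot: [[0.147, 0.989, -0.0], [0.989, -0.147, 0.0], [0.0, -0.0, -1.0]]
wrist_force: [-3.5, 1.7, 3.5]
opening: 11.0
grip_force: 25.0
```

>>> {"name": "servo_tool", "arguments": {
  "plan": [
    {"delta_pos": [0,0,0],"turn": 0,"jaw": 1},
    {"delta_pos": [0,0,0],"turn": 0,"jaw": 1}
  ]
}}

```text
clock: 17.43
ee_pos: [555.9, 15.7, 160.4]
ee_rot: [[0.148, 0.989, -0.001], [0.989, -0.148, 0.0], [0.0, -0.001, -1.0]]
wrist_force: [-3.7, 2.6, 4.0]
opening: 11.5
grip_force: 25.0
```

>>> {"name": "servo_tool", "arguments": {
  "plan": [
    {"delta_pos": [0,0.0,-0.001],"turn": 0,"jaw": 1},
    {"delta_pos": [0,0.0,-0.002],"turn": 0,"jaw": 1},
    {"delta_pos": [0,0.0005,-0.003],"turn": 0,"jaw": 1},
    {"delta_pos": [0,0.0005,-0.003],"turn": 0,"jaw": 1}
  ]
}}

```text
clock: 17.77
ee_pos: [556.5, 15.6, 162.2]
ee_rot: [[0.148, 0.989, -0.002], [0.989, -0.148, 0.001], [0.0, -0.002, -1.0]]
wrist_force: [0.3, 3.1, -9.9]
opening: 10.6
grip_force: 25.0
```

>>> {"name": "servo_tool", "arguments": {
  "plan": [
    {"delta_pos": [0,0.0003,-0.0008],"turn": 0,"jaw": 1},
    {"delta_pos": [0,0.0005,-0.0015],"turn": 0,"jaw": 1},
    {"delta_pos": [0,0.0005,-0.0015],"turn": 0,"jaw": 1}
  ]
}}

```text
clock: 18.02
ee_pos: [557.4, 15.5, 164.5]
ee_rot: [[0.148, 0.989, -0.0], [0.989, -0.148, 0.0], [0.0, -0.0, -1.0]]
wrist_force: [-0.2, 4.1, -10.4]
opening: 10.9
grip_force: 25.0
```

The lid is past the catch with no extra force, so it is free. Next I swing it along the hinge arc.

>>> {"name": "servo_tool", "arguments": {
  "plan": [
    {"delta_pos": [0,0.0054,-0.0114],"turn": 0,"jaw": 1},
    {"delta_pos": [0,0.0116,-0.0224],"turn": 0,"jaw": 1},
    {"delta_pos": [0,0.0186,-0.033],"turn": 0,"jaw": 1},
    {"delta_pos": [0,0.0264,-0.043],"turn": 0,"jaw": 1},
    {"delta_pos": [0,0.0347,-0.0525],"turn": 0,"jaw": 1}
  ]
}}

```text
clock: 18.43
ee_pos: [589.4, 10.9, 217.5]
ee_rot: [[0.147, 0.989, -0.006], [0.989, -0.147, 0.001], [0.0, -0.006, -1.0]]
wrist_force: [-9.1, 4.1, -4.6]
opening: 10.9
grip_force: 25.0
```

>>> {"name": "servo_tool", "arguments": {
  "plan": [
    {"delta_pos": [0,0.0091,-0.0089],"turn": 0,"jaw": 1},
    {"delta_pos": [0,0.0187,-0.0171],"turn": 0,"jaw": 1},
    {"delta_pos": [0,0.0289,-0.0247],"turn": 0,"jaw": 1},
    {"delta_pos": [0,0.0396,-0.0315],"turn": 0,"jaw": 1},
    {"delta_pos": [0,0.0507,-0.0375],"turn": 0,"jaw": 1}
  ]
}}

```text
clock: 18.85
ee_pos: [639.2, 3.8, 258.6]
ee_rot: [[0.147, 0.989, -0.004], [0.989, -0.147, 0.001], [0.0, -0.004, -1.0]]
wrist_force: [-16.5, 6.6, 14.1]
opening: 10.8
grip_force: 25.0
```

>>> {"name": "servo_tool", "arguments": {
  "plan": [
    {"delta_pos": [0,0.0075,-0.0075],"turn": 0,"jaw": 1},
    {"delta_pos": [0,0.016,-0.012],"turn": 0,"jaw": 1},
    {"delta_pos": [0,0.024,-0.0155],"turn": 0,"jaw": 1}
  ]
}}

```text
clock: 19.1
ee_pos: [664.5, 0.1, 270.9]
ee_rot: [[0.147, 0.989, -0.003], [0.989, -0.147, 0.001], [0.001, -0.003, -1.0]]
wrist_force: [-5.4, 4.6, -4.5]
opening: 11.0
grip_force: 25.0
```

>>> {"name": "servo_tool", "arguments": {
  "plan": [
    {"delta_pos": [0,0.009,-0.003],"turn": 0,"jaw": 1},
    {"delta_pos": [0,0.018,-0.0055],"turn": 0,"jaw": 1},
    {"delta_pos": [0,0.026,-0.0075],"turn": 0,"jaw": 1}
  ]
}}

```text
clock: 19.35
ee_pos: [690.3, -3.6, 278.6]
ee_rot: [[0.147, 0.989, -0.003], [0.989, -0.147, 0.001], [0.001, -0.003, -1.0]]
wrist_force: [-4.9, 5.1, -3.4]
opening: 11.0
grip_force: 25.0
```

>>> {"name": "servo_tool", "arguments": {
  "plan": [
    {"delta_pos": [0,0.009,-0.0015],"turn": 0,"jaw": 1},
    {"delta_pos": [0,0.018,-0.0025],"turn": 0,"jaw": 1},
    {"delta_pos": [0,0.018,-0.0025],"turn": 0,"jaw": 1},
    {"delta_pos": [0,0.018,-0.0025],"turn": 0,"jaw": 1}
  ]
}}

```text
clock: 19.68
ee_pos: [709.7, -6.4, 281.6]
ee_rot: [[0.147, 0.989, 0.003], [0.989, -0.147, 0.001], [0.001, 0.002, -1.0]]
wrist_force: [1.0, 4.7, -2.0]
opening: 10.9
grip_force: 25.0
```

```bash
sed -i "s/(230,105)/(230,85)/;s/(275,130)/(275,110)/" snap.py; python3 snap.py 6
```

```text
[709.7  -6.4 281.6] [ 1.   4.7 -2. ] 10.93783143538384
```

View pics/both6.png

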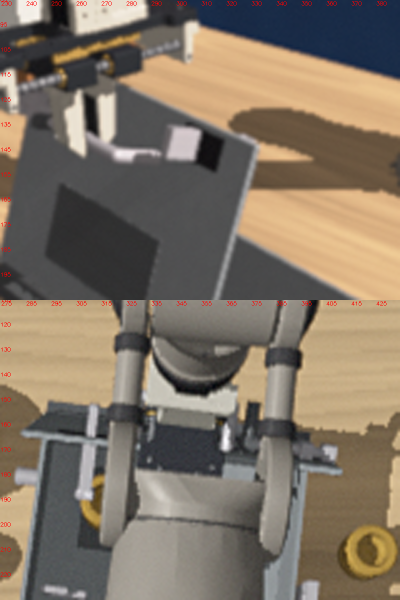

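The lid stands wide open (its front-left corner is at about scene (333,144)) and the couplings are in place. I release and leave upwards.

>>> {"name": "servo_tool", "arguments": {
  "plan": [
    {"delta_pos": [0,0,0],"turn": 0,"jaw": 0.7},
    {"delta_pos": [0,0,0],"turn": 0,"jaw": 0.5},
    {"delta_pos": [0,0,0],"turn": 0,"jaw": 0.4},
    {"delta_pos": [0,0,0],"turn": 0,"jaw": 0.4},
    {"delta_pos": [0,0,0],"turn": 0,"jaw": 0.4}
  ]
}}

```text
clock: 20.2
ee_pos: [709.1, -7.8, 280.7]
ee_rot: [[0.148, 0.989, 0.001], [0.989, -0.148, -0.001], [-0.0, 0.001, -1.0]]
wrist_force: [-0.2, 0.9, -0.2]
opening: 27.3
grip_force: 0.0
```

>>> {"name": "servo_tool", "arguments": {
  "plan": [
    {"delta_pos": [0,0,-0.01],"turn": 0,"jaw": 0.4},
    {"delta_pos": [0,0,-0.025],"turn": 0,"jaw": 0.4},
    {"delta_pos": [0,0,-0.045],"turn": 0,"jaw": 0.4},
    {"delta_pos": [0,0,-0.07],"turn": 0,"jaw": 0.4},
    {"delta_pos": [0,0,-0.1],"turn": 0,"jaw": 0.4}
  ]
}}

```text
clock: 20.62
ee_pos: [708.5, -7.5, 380.2]
ee_rot: [[0.148, 0.989, -0.002], [0.989, -0.148, -0.0], [-0.0, -0.002, -1.0]]
wrist_force: [1.1, 0.6, 0.7]
opening: 27.4
grip_force: 0.0
```

```bash
python3 - <<'E'
from h import *
b=np.array([746,138,110.]); o,d=ray('scene',(333,144)); q=o+d*(((b-o)@BY)/(d@BY))
v=q-b; print(q,np.linalg.norm(v),np.degrees(np.arctan2(v[2],-v@BX)))
from bench import env; s=env.get_obs(); print(s['ee_pos'],s['wrist_force'])
E
```

```text
[673.11749701 149.01511298 314.19218287] 217.08901284899724 70.15120930719324
[708.50782087  -7.52047955 380.2027802 ] [1.07058916 0.58913961 0.73707451]
```

>>> {"name": "servo_tool", "arguments": {
  "plan": [
    {"delta_pos": [0,0,-0.01],"turn": 0,"jaw": 0.4},
    {"delta_pos": [0,0,-0.01],"turn": 0,"jaw": 0.4},
    {"delta_pos": [0,0,-0.01],"turn": 0,"jaw": 0.4}
  ]
}}

```text
clock: 20.87
ee_pos: [709.3, -7.5, 390.1]
ee_rot: [[0.148, 0.989, 0.001], [0.989, -0.148, -0.0], [-0.0, 0.001, -1.0]]
wrist_force: [0.1, 0.1, -0.5]
opening: 27.3
grip_force: 0.0
```

```bash
python3 -c "
from bench import order; print(order.close_job())"
```

```text
the job is handed in; nothing more can be done
None
```

The job is handed in at about 21 s, with no verdict shown: the bolt is drawn to its stop, the catch is pushed about 19 mm aside, and the lid is left standing open at about 70° (camera estimate) with the gripper clear above it.

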